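# Load the sample-tube cradle from the spring-clip rack and lay on the hold-down bar

### The arm

A 6-joint arm with a two-finger parallel gripper is mounted at the origin on the work surface. World frame = base frame: x ahead of the robot, y to its left, z up, the work surface at z = 0. Lengths are in m, angles in degrees, forces in N, time in s.
With the tool pointing down it reaches from about 0.25 to 0.775 m from the base axis. Payload 8.9 kg.
Tool frame: the origin (TCP) lies midway between the tips of the shut fingers; the grasp point (between the pads) lies 19 mm behind it (r.pinch_z is the distance from the TCP to the grasp point, in m); z points along the fingers, y is the line along which they close (so a half turn about z gives the same grasp; the last joint's range is limited). The gripper opens to 85 mm and grips with 20 to 120 N. Pads are 22 mm wide; open, the fingers measure 114 mm over their backs; the gripper's body (76 mm by 85 mm) begins 54 mm behind the grasp point. The pads swing forward as they close: fully open they stand 13 mm farther back than shut.
Start: joints at [-76.794, 16.656, -8.789, 64.555, 0, 82.019], TCP at [0.19, -0.49, 0.231] pointing down, gripper open.
Joint ranges: [-144.48, 144.48], [-52.06, 99.96], [-74.48, 78.29], [-112.23, 115.85], [-86.99, 84.42], [-180, 180]. Speed limits (degrees/s): [127.2, 127.2, 159.86, 180, 180, 180].

### API

Orientations are given as a 3x3 rotation matrix whose columns are the frame's x, y, z axes.
In Python, from station import r, kin, cams, close_job, status gives the robot as it stands. Calls block until the motion is done:
- r.move_pose(position, orientation): joint-space move of the TCP to a pose.
- r.move_l(position, orientation=None, feed=0.15): straight line of the TCP; orientation=None keeps the orientation; feed is the mean speed in m/s.
- r.set_joints(angles): joint-space move.
- r.set_gripper(opening, strength=None): finger opening in m; strength is the grip in N (None keeps the last); returns when the fingers have stopped.
- r.sleep(seconds).
- kin.ik(position, orientation): joint angles nearest the present ones, or None.
- cams.get_image(name): name is "scene" or "top"; returns a dict with "img" (384x512x3 uint8, red, green, blue), "fx", "fy", "cx", "cy" (pixels), "R" (3x3) and "t" (3): a world point X has camera coordinates R X + t. Camera axes: x right, y down, z forward; pixel columns grow to the right and rows downward; lengths in m; the calibration is good to about 2 mm. A picture is of the moment at which its call begins. There is no depth.
A pose or a line that the arm cannot do raises r.MotionError and nothing moves.
- close_job(): hands the job in; it is judged then, once.
Trained networks look in the newest picture that a camera, given by its name, has taken for a name from the list of things; names that differ only in an ending like _2 or _b are one class to them, and where a whole thing is asked for, a point or a joint stands for the part that bears it (a point fixed in the world has none). Each returns a list of dicts, best first, with "conf" (0 to 1); they miss things now and then, are a little off and sometimes report something else, mostly with a low value. They report only what shows in the picture. A call takes as long as a camera call. They do not tell look-alikes from the thing itself.
- cams.boxes_of(thing, camera): "centre" ([x, y, z] in m, in world coordinates, good to about 4 mm: the middle of the surface that is visible of it).
- cams.masks_of(thing, camera): "mask" (384x512 bool, what is visible of it).
Readings, each from a call of its own:
- status.read_t(): time.
- status.read_q(): joint angles.
- status.read_joint_vel(): joint speeds.
- status.read_effort(): joint torques, N m.
- status.read_position(): TCP position.
- status.read_tool_rot(): TCP orientation.
- status.read_ft_force(): force on the tool from outside, world axes, zero at the start.
- status.read_torque(): the same for the moment, N m.
- status.read_finger_gap(): finger opening in m.
- status.read_grip_force(): force on a finger pad.
Only numpy, scipy, OpenCV 4.12 (cv2) and the standard library are available. Lean on these libraries where they do the work, as an engineer would, in place of code of your own. Each camera call takes 0.05 s, during which the arm holds its last target. There are 200 camera calls.

### The job

Push the standing tube cradle over the edge of the white board so that it lies flat on the board with its toothed side up, then take every steel sample tube out of the spring-clip rack and lay each in a valley of its own, across both ridges about centrally. Do not force a tube straight up out of its clips: roll it out sideways past the sprung jaw. When all tubes are in, lay the black plastic hold-down bar lengthways along the cradle, flat on top of all the tubes between the two ridges; leave the pod half, the jar and the beaker alone.

Things in the scene. Friction and masses are not known exactly. Their poses are not given: they have to be found in the camera images.
- fence (a point): Middle of the top of the fence edge: the +y edge of a fixed white plastic board (260 mm along x, 330 mm along y, 20 mm thick) lying on the bench on a thin blue mat. The board extends from here to its -y. Axes: x along the edge, y out of the board towards the standing cradle, z up. Position and yaw vary
- cradle_mid (a point): Middle of a loose grey plastic cradle block, 84 mm wide (x), 80 thick (y), 184 long (z), about 0.8 kg. It starts standing on end (z up) within 4 mm of the fence: flat back (y = -40 mm) to the board, tooth tips (y = +40) away. Pushed near the top towards the board it pivots over the edge and falls on its back, then y is up and z points away from the edge. A 45 mm slab fills y = -40 to +5
- valley (a point): Bottom of the valley nearest the cradle's foot, at its mid-width; axes as cradle_mid. Two toothed ridges, 16 mm wide, stand on the slab at x = -34 and +34 mm. Their four 90-degree valleys run along x at cradle_mid z = -69, -23, +23, +69 mm (bottoms at y = +17). A tube in a valley lies on both ridges, axis at y = +31. Between the ridges (52 mm) there is room for fingers
- slab_top (a point): Middle of the slab's end face at the cradle's top (z = +92 mm from cradle_mid, y = -17.5). If the standing cradle gets knocked away from the fence, it would tip short of it and get stuck; it can be gripped here from above across the 45 mm slab (along its y, between the ridges) and set back against the edge
- rack_mid (a point): Middle of the fixed clip rack at the height of the tube axes, 40 mm above the bench: white base 165 (x) by 275 mm (y), 8 thick, with 34 mm high end strips at x = -76 and +76 that stop tubes sliding out endways. Four stations at y = -105, -35, +35, +105 mm; a tube lies along x in two 14 mm wide clips at x = -34 and +34. Position and yaw vary
- clip (a point): The first station's clip at rack x = +34, on the tube axis; axes as rack_mid. A rigid jaw on +y (outer face 17 mm off, 57 mm high) has a lip over the tube to 7 mm past its axis that blocks a straight lift. On -y a sprung jaw (19 mm off, 50 high, hinged at its foot) swings out to -y at 1.5 to 5 N. Move a tube to -y, level 14 mm, then to 22 aside by 6 up, 29 by 20 up, then up: it comes free
- tube1_mid (a point): Centre of a steel sample tube: 20 mm diameter, 130 mm long along its x, 0.09 kg, a black square cap 22 mm wide and 13 long on one end keeps it from rolling. Its station is at rack y = -105 mm. The middle 50 mm between the clips is free for fingers. None when absent (three or four tubes are present)
- tube2_mid (a point): as tube1, station at rack y = -35 mm
- tube3_mid (a point): as tube1, station at rack y = +35 mm
- tube4_mid (a point): as tube1, station at rack y = +105 mm
- bar_mid (a point): Centre of a loose plain black plastic bar, 200 mm long (its x), 16 mm wide (its y), 20 mm high (its z), 0.10 kg. It starts flat on the white board near the edge opposite the fence, roughly along the board's x. Lying on the tubes its centre is 51 mm along y from cradle_mid; the tubes' tops then stand 1 mm above the tooth tips
- pod: bystander: half of a yellow cacao pod standing on its cut face, 84 mm wide, 100 mm high, origin under its centre
- jar: bystander: amber jar, 64 mm wide, 85 mm high, origin under its centre
- beaker: bystander: white beaker, 70 mm wide, 90 mm high, origin under its centre
Mind the look-alikes: they are no part of the job. Leave any blue or brown look-alike of the part that bears tube4_mid alone.

How it is judged (in metres and radians):
On the way, in this order (a step that is already met when the one before it is completed fails the run):
1. the cradle lies on its back on the board, toothed side up (angle between cradle_mid's own y axis and vertical below 0.105 rad and z of cradle_mid in the frame of fence between 0.03 and 0.046 m and y of cradle_mid in the frame of fence between -0.25 and 0 m and linear speed of cradle below 0.03 m/s), for 0.3 s.
2. every tube lies in a valley of the lying cradle (all of step 1 and angle between the x axis of each of tube1_mid, tube2_mid, tube3_mid, tube4_mid and the x axis of cradle_mid, either way round below 0.105 rad and y of tube1_mid in the frame of cradle_mid between 0.026 and 0.036 m and x of tube1_mid in the frame of cradle_mid between -0.02 and 0.02 m and z of tube1_mid in the frame of cradle_mid between -0.08 and 0.08 m and linear speed of each of tube1, tube2, tube3, tube4 below 0.03 m/s and y of tube2_mid in the frame of cradle_mid between 0.026 and 0.036 m and x of tube2_mid in the frame of cradle_mid between -0.02 and 0.02 m and z of tube2_mid in the frame of cradle_mid between -0.08 and 0.08 m and y of tube3_mid in the frame of cradle_mid between 0.026 and 0.036 m and x of tube3_mid in the frame of cradle_mid between -0.02 and 0.02 m and z of tube3_mid in the frame of cradle_mid between -0.08 and 0.08 m and y of tube4_mid in the frame of cradle_mid between 0.026 and 0.036 m and x of tube4_mid in the frame of cradle_mid between -0.02 and 0.02 m and z of tube4_mid in the frame of cradle_mid between -0.08 and 0.08 m), for 0.3 s.
At the end, for the whole second after the job is handed in: Cradle flat on the board (6 degrees), teeth up; each tube present seated in a valley on both ridges (6 degrees, 5 mm in height, 20 mm endways); bar level (6 degrees), along the cradle (11 degrees), on the tubes, 22 mm of the mid-line, over every tube; all at rest (all of step 2 and y of bar_mid in the frame of cradle_mid between 0.045 and 0.057 m and x of bar_mid in the frame of cradle_mid between -0.022 and 0.022 m and angle between the x axis of bar_mid and the z axis of cradle_mid, either way round below 0.2 rad and angle between bar_mid's own x axis and vertical above 1.466 rad and linear speed of bar below 0.03 m/s and x of tube1_mid in the frame of bar_mid between -0.1 and 0.1 m and x of tube2_mid in the frame of bar_mid between -0.1 and 0.1 m and x of tube3_mid in the frame of bar_mid between -0.1 and 0.1 m and x of tube4_mid in the frame of bar_mid between -0.1 and 0.1 m); the robot touches nothing.
It fails at once if the pod half is moved more than 30 mm (distance of pod from where it was at the start of the episode above 0.03 m).
It fails at once if the jar is moved more than 30 mm (distance of jar from where it was at the start of the episode above 0.03 m).
It fails at once if the beaker is moved more than 30 mm (distance of beaker from where it was at the start of the episode above 0.03 m).
It fails at once if a tube is forced against the clip rack with more than 60 N (contact force between any of tube1, tube2, tube3, tube4 and rack above 60 N).
Of tube1, tube2, tube3, tube4 only 3 to 4 are there at a start; the rules pass over those that are not, and their reading is None.
At some moment in a run one of cradle may be knocked a few centimetres aside while the robot is not near it.
Once in a run the grip may slacken for a moment while it holds something.
It also fails if it takes over 200 s, if anything falls off the work surface, if the arm or the gripper's body presses on something with over 40 N, if the wrist force passes 120 N, or if a joint passes its speed limit or range.

## Working session

There is one attempt and no reset: what is moved stays moved. The work goes in short steps, each a Python script; the robot and the scene stay as the last script left them, time stands still between calls to the robot, and variables do not carry over. Pictures are saved under pics/ and viewed, at most 14 in all, crops included, and the job is handed in when it is done.

```bash
mkdir -p pics; ls; python3 - <<'E'
from station import r,kin,cams,status
import cv2,numpy as np
for c in ("scene","top"):
    d=cams.get_image(c); cv2.imwrite(f"pics/{c}0.png",d["img"][:,:,::-1])
    print(c,d["fx"],d["cx"],d["cy"],np.round(d["R"],3).tolist(),np.round(d["t"],3))
    for n in "fence cradle_mid valley slab_top rack_mid clip tube1_mid tube2_mid tube3_mid tube4_mid bar_mid pod jar beaker".split():
        print(n,[(np.round(b["centre"],3).tolist(),round(b["conf"],2)) for b in cams.boxes_of(n,c)][:6])
print(status.read_t(),r.pinch_z)
E
```

```text
pics
scene 366.3655130897834 258.13778854036235 188.91359613938027 [[0.703, 0.712, -0.001], [0.619, -0.612, -0.492], [-0.351, 0.345, -0.871]] [-0.5   -0.307  1.459]
fence [([0.598, -0.272, 0.021], 0.59), ([0.569, 0.343, 0.052], 0.22), ([0.589, -0.071, 0.147], 0.19)]
cradle_mid [([0.588, -0.068, 0.15], 0.92)]
valley [([0.589, -0.072, 0.15], 0.59)]
slab_top [([0.589, -0.071, 0.145], 0.86)]
rack_mid [([0.566, 0.24, 0.007], 0.89)]
clip [([0.561, 0.242, 0.013], 0.77)]
tube1_mid [([0.557, 0.135, 0.051], 0.75), ([0.564, -0.402, 0.043], 0.4)]
tube2_mid [([0.562, 0.208, 0.046], 0.71)]
tube3_mid []
tube4_mid [([0.572, 0.476, 0.019], 0.71), ([0.744, 0.386, 0.018], 0.7), ([0.566, 0.342, 0.049], 0.65)]
bar_mid [([0.567, -0.402, 0.044], 0.67), ([0.591, -0.07, 0.149], 0.57)]
pod [([0.799, -0.005, 0.058], 0.92)]
jar [([0.783, -0.138, 0.085], 0.78)]
beaker [([0.745, 0.166, 0.059], 0.9)]
top 478.3009700604013 256.77789072459433 193.41340568078778 [[0.013, -1.0, -0.022], [-0.991, -0.01, -0.137], [0.137, 0.024, -0.99]] [0.053 0.641 1.28 ]
fence [([0.56, -0.239, 0.016], 0.59), ([0.563, 0.348, 0.048], 0.49)]
cradle_mid [([0.554, -0.061, 0.185], 0.82)]
valley [([0.556, -0.064, 0.185], 0.64), ([0.758, 0.167, 0.043], 0.61)]
slab_top [([0.556, -0.057, 0.186], 0.65)]
rack_mid [([0.554, 0.249, 0.009], 0.61)]
clip [([0.554, 0.252, 0.008], 0.89), ([0.553, -0.395, 0.038], 0.51)]
tube1_mid [([0.553, -0.061, 0.184], 0.6), ([0.556, 0.137, 0.048], 0.57)]
tube2_mid [([0.554, 0.21, 0.051], 0.86)]
tube3_mid [([0.561, -0.236, 0.016], 0.68)]
tube4_mid [([0.564, 0.482, 0.018], 0.67), ([0.738, 0.384, 0.023], 0.53), ([0.562, 0.347, 0.047], 0.52)]
bar_mid [([0.556, -0.393, 0.036], 0.67), ([0.779, 0.005, 0.057], 0.16)]
pod [([0.777, 0.007, 0.06], 0.93)]
jar [([0.767, -0.126, 0.087], 0.72), ([0.556, -0.058, 0.188], 0.39)]
beaker [([0.763, 0.166, 0.043], 0.97)]
1.5 0.0187
```

View pics/scene0.png

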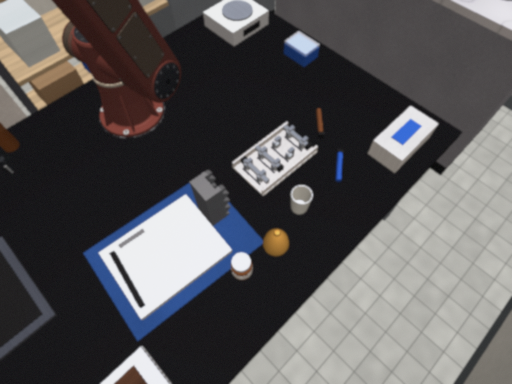

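View pics/top0.png

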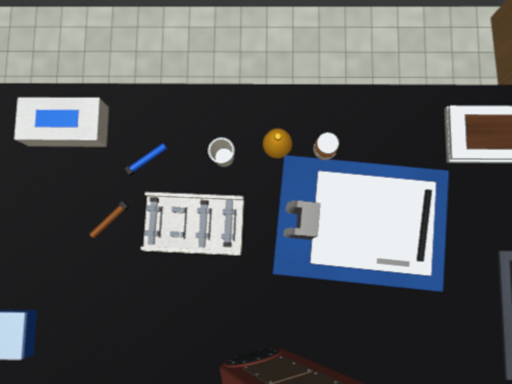

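The scene shows a white board at (165,255) and the cradle standing at (210,197). The rack is at (275,157) and the bar at (127,279) on the board. In the top view, three tubes sit in the rack at columns 229, 203 and 152, and the station at column 178 is empty.

For "tube4" there are three candidates: the steel tube in the rack at top (152,222), the brown one at (108,220) and the blue one at (146,158). The steel one in the clips fits, because the coloured ones lie loose on the bench. I'll confirm this with an enlarged crop.

```bash
cat > h.py <<'E'
from station import r,kin,cams,close_job,status
import numpy as np,cv2
def ray(d,uv,z):
    """pixels -> world points on plane z"""
    uv=np.atleast_2d(np.asarray(uv,float))
    c=np.c_[(uv[:,0]-d["cx"])/d["fx"],(uv[:,1]-d["cy"])/d["fy"],np.ones(len(uv))]
    D=c@d["R"]; o=-d["R"].T@d["t"]
    return o+D*((z-o[2])/D[:,2])[:,None]
def rect(d,mask,z):
    """min-area rectangle of a mask laid on plane z: centre, long side, short side, yaw(deg) of the long side"""
    v,u=np.nonzero(mask); P=ray(d,np.c_[u,v],z)[:,:2]
    (c,s,a)=cv2.minAreaRect((P*1000).astype(np.float32))
    if s[0]<s[1]: s=s[::-1]; a+=90
    a=(a+90)%180-90
    return np.array(c)/1000,s,a
def biggest(m):
    n,l,st,_=cv2.connectedComponentsWithStats(m.astype(np.uint8))
    return l==1+np.argmax(st[1:,4])
E
python3 - <<'E'
from h import *
for c,(x0,y0,w,h) in {"top":(85,135,365,160),"scene":(160,110,190,140)}.items():
    d=cams.get_image(c); I=d["img"]
    k=800//w if c=="scene" else 2
    cv2.imwrite(f"pics/{c}1.png",cv2.resize(I[y0:y0+h,x0:x0+w,::-1],None,fx=k,fy=k,interpolation=cv2.INTER_CUBIC))
    for n in ["tube1_mid","tube2_mid","tube3_mid","tube4_mid"]:
        for m in cams.masks_of(n,c):
            if m["mask"].sum()>20:
                a=rect(d,m["mask"],.04); v,u=np.nonzero(m["mask"]); print(c,n,round(m["conf"],2),int(u.mean()),int(v.mean()),np.round(a[0],4),np.round(a[1],0),round(a[2],1))
    for n,z in [("rack_mid",.008),("bar_mid",.04),("cradle_mid",.184)]:
        for m in cams.masks_of(n,c)[:1]:
            a=rect(d,m["mask"],z); print(c,n,round(m["conf"],2),np.round(a[0],4),np.round(a[1],0),round(a[2],1))
    x=I.astype(int); w_=(x.min(2)>170)&(x.max(2)-x.min(2)<40)
    yy,xx=np.mgrid[:384,:512]; w_&=(yy>90)
    n,l,st,ce=cv2.connectedComponentsWithStats(w_.astype(np.uint8))
    for i in range(1,n):
        if 1500<st[i,4]: a=rect(d,l==i,.02); print(c,"white",ce[i],np.round(a[0],4),np.round(a[1],0),round(a[2],2))
E
```

```text
top tube1_mid 0.76 227 222 [0.5578 0.139 ] [128.  20.] -2.4
top tube1_mid 0.48 423 225 [ 0.559  -0.3983] [201.  23.] -8.5
top tube2_mid 0.62 202 222 [0.5572 0.2078] [128.  23.] -1.2
top tube4_mid 0.86 144 159 [0.738 0.377] [128.  26.] -52.1
top tube4_mid 0.79 152 219 [0.5639 0.3472] [128.  23.] -0.5
top tube4_mid 0.76 109 218 [0.5623 0.4711] [129.  26.] -43.2
top tube4_mid 0.54 202 222 [0.5572 0.2079] [128.  23.] -1.3
top rack_mid 0.88 [0.5589 0.2436] [280. 166.] 88.1
top bar_mid 0.96 [ 0.5582 -0.3974] [197.  22.] -9.0
top cradle_mid 0.85 [ 0.5572 -0.0536] [93. 84.] -5.6
top white [ 56.92725881 118.64969372] [0.8583 0.6468] [241. 123.] -89.69
top white [473.45590143 132.07068742] [ 0.8268 -0.5763] [174. 152.] -89.67
top white [371.20221851 222.1287916 ] [ 0.5667 -0.2643] [329. 259.] 84.92
top white [194.62637969 224.73151214] [0.5585 0.2419] [277. 163.] 88.16
scene tube1_mid 0.44 253 167 [0.5513 0.1377] [134.  27.] -4.5
scene tube2_mid 0.73 269 157 [0.554  0.2121] [137.  28.] -3.9
scene tube2_mid 0.66 127 278 [ 0.5593 -0.399 ] [204.  22.] -7.9
scene tube3_mid 0.42 300 198 [0.7474 0.1686] [107.  71.] -47.2
scene tube4_mid 0.67 298 137 [0.5608 0.3525] [134.  33.] -4.7
scene tube4_mid 0.63 319 123 [0.5769 0.4601] [130.  20.] -46.0
scene tube4_mid 0.61 339 164 [0.7476 0.3669] [137.  21.] -52.8
scene rack_mid 0.61 [0.5509 0.248 ] [296. 180.] 87.9
scene bar_mid 0.68 [ 0.5575 -0.3988] [204.  19.] -8.1
scene cradle_mid 0.69 [ 0.5962 -0.0793] [161. 101.] -5.5
scene white [421.6372122  208.55818295] [1.0502 0.4556] [278. 134.] -89.36
scene white [165.90192844 253.48591728] [ 0.5643 -0.2655] [330. 261.] 84.83
```

View pics/top1.png

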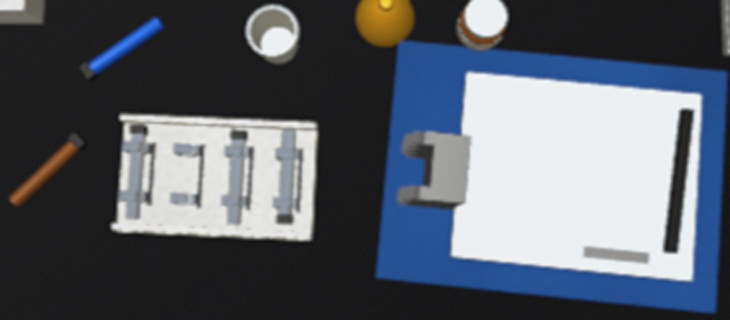

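View pics/scene1.png

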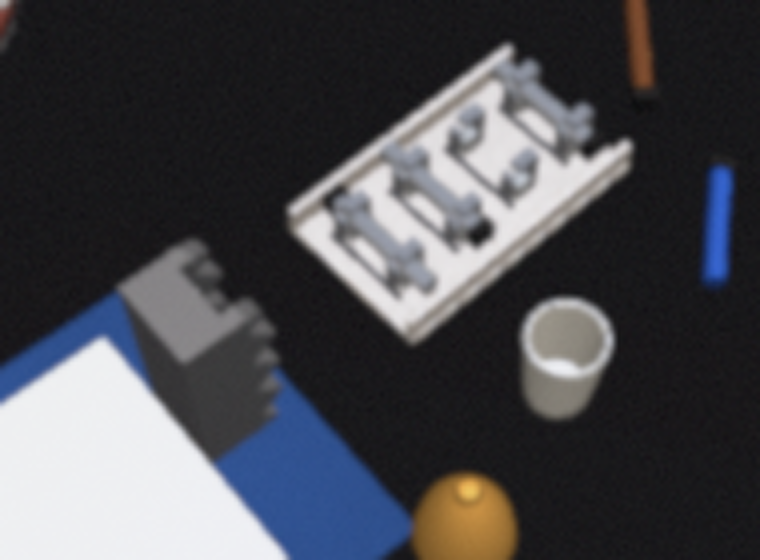

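The crop confirms that the steel tubes sit in stations 1, 2 and 4, and station 3 is empty. The brown and blue look-alikes lie outside the rack. Next I'll push the cradle.

```bash
cat >> h.py <<'E'
def down(yaw):
    """tool down, closing line (tool y) along the direction yaw+90 deg; of the two half turns the one with the smaller last joint"""
    a=np.radians(yaw); c,s=np.cos(a),np.sin(a)
    return np.array([[c,s,0],[s,-c,0],[0,0,-1.]])
FY=-5.1; RY=-1.9
fc=np.array([.5655,-.265]); fx=np.array([np.cos(np.radians(FY)),np.sin(np.radians(FY))]); fy=np.array([-fx[1],fx[0]]); fence=fc+.165*fy
def F(x,y,z): return np.r_[fence+x*fx+y*fy,z]
def ry(): a=np.radians(RY); return np.array([-np.sin(a),np.cos(a),0])
def snap(c,name,box=None,k=1):
    d=cams.get_image(c); I=d["img"]
    if box: x,y,w,h=box; I=I[y:y+h,x:x+w]
    cv2.imwrite(f"pics/{name}.png",cv2.resize(I[:,:,::-1],None,fx=k,fy=k,interpolation=cv2.INTER_CUBIC)); return d
E
python3 - <<'E'
from h import *
cx=(np.array([.5615,-.057])-fence)@fx; print("fence",fence,"cradle x",cx)
R=down(FY)
for p in (F(cx,.115,.28),F(cx,.115,.15),F(cx,-.04,.15),F(cx,-.16,.1)):
    print(kin.ik(p,R), kin.ik(p,down(FY+180)))
r.set_gripper(0.0)
p=status.read_position(); r.move_l([p[0],p[1],.3])
r.move_pose(F(cx,.115,.3),R); r.move_l(F(cx,.115,.15))
print(status.read_ft_force())
for y in np.arange(.08,-.045,-.02):
    r.move_l(F(cx,y,.15),feed=.06); print(round(y,3),np.round(status.read_ft_force(),1))
r.sleep(.5)
r.move_l(F(cx,-.02,.32)); r.move_pose(F(cx,.25,.32),R); snap("top","top2"); print(status.read_t())
E
```

```text
fence [ 0.58016756 -0.10065322] cradle x -0.02247417800986297
[ -5.76863442  20.31849599   3.75204145  73.43354546   0.
 179.33136558] [-5.76863442 20.31849599  3.75204145 73.43354546  0.         -0.66863442]
[ -5.76863442  24.52114022  -9.86074706  55.61811272   0.
 179.33136558] [-5.76863442 24.52114022 -9.86074706 55.61811272  0.         -0.66863442]
[-21.36198262  24.83244832  -9.3613234   55.80622828   0.
 163.73801738] [-21.36198262  24.83244832  -9.3613234   55.80622828   0.
 -16.26198262]
[-32.35217899  30.48910469  -8.12033231  51.390563     0.
 152.74782101] [-32.35217899  30.48910469  -8.12033231  51.390563     0.
 -27.25217899]
[-0.2346137  -0.34512806  0.45427632]
0.08 [ 0.  -0.6  0.4]
0.06 [ 0.4  1.4 -0.6]
0.04 [0.6 0.3 0.1]
0.02 [ 1.2  0.5 -0.6]
-0.0 [-0.   0.9  0.6]
-0.02 [ 1.2 -0.5  0.4]
-0.04 [-1.1 -0.1  0.5]
17.3333
```

View pics/top2.png

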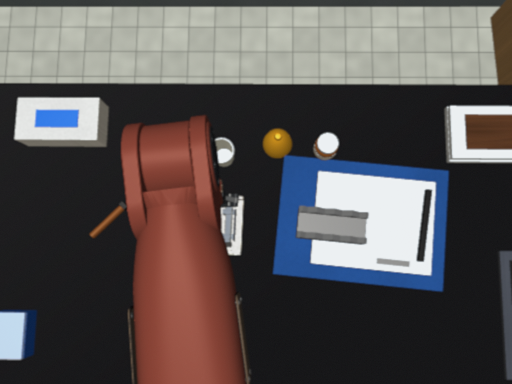

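The cradle now lies toothed side up on the board, with its outline spanning top pixels (299–368, 206–244). The jar and pod haven't moved. Next I'll write the cradle fit and do the first tube.

```bash
cat >> h.py <<'E'
from scipy.optimize import minimize
def fit_box(cam,thing,guess,size,z0,z1):
    """pose x,y,yaw(deg) of an upright box by silhouette overlap with the network's mask"""
    d=cams.get_image(cam); ms=cams.masks_of(thing,cam); S=4
    def sil(p):
        a=np.radians(p[2]); e=np.array([np.cos(a),np.sin(a)]); n=np.array([-e[1],e[0]])
        X=np.array([np.r_[p[:2]+i*size[0]/2*e+j*size[1]/2*n,z] for i in(-1,1) for j in(-1,1) for z in(z0,z1)])
        c=X@d["R"].T+d["t"]; uv=np.c_[d["fx"]*c[:,0]/c[:,2]+d["cx"],d["fy"]*c[:,1]/c[:,2]+d["cy"]]
        m=np.zeros((384*S,512*S),np.uint8)
        cv2.fillConvexPoly(m,cv2.convexHull(np.round((uv+.5)*S*16).astype(np.int32)),1,shift=4); return m>0
    best=None
    for q in ms[:3]:
        if q["mask"].sum()<200: continue
        M=np.kron(biggest(q["mask"]),np.ones((S,S),bool))
        v,u=np.nonzero(q["mask"]); g=np.r_[ray(d,[[u.mean(),v.mean()]],(z0+z1)/2)[0,:2],guess]
        f=lambda p:1-(sil(p)&M).sum()/(sil(p)|M).sum()
        o=minimize(f,g,method="Nelder-Mead",options=dict(initial_simplex=g+np.array([[0,0,0],[.01,0,0],[0,.01,0],[0,0,6]]),maxiter=120))
        if best is None or o.fun<best[1]: best=(o.x,o.fun)
    return best
def cradle(verbose=True):
    """lying cradle: x,y,yaw of its own x axis; mean of both cameras weighted by overlap"""
    b=[fit_box(c,"cradle_mid",FY,(.084,.184),.02,.1) for c in ("top","scene")]
    if verbose: print("cradle",[(np.round(x[0],4).tolist(),round(x[1],3)) for x in b if x])
    b=[x for x in b if x and x[1]<.25]
    return np.mean([x[0] for x in b],0)
TUBE={1:(.556,.138),2:(.557,.2075),4:(.563,.3472)}
UP=.16
def pick(i):
    R=down(RY+180); p=np.r_[TUBE[i],.020]; n=-ry(); z=np.array([0,0,1.])
    r.set_gripper(.04,30); r.move_pose(p+z*.14,R); r.move_l(p+z*.04); r.move_l(p,feed=.06)
    r.set_gripper(0.,30); print("gap",status.read_finger_gap(),"F",np.round(status.read_ft_force(),1))
    for s,h in ((.014,0),(.022,.006),(.029,.020),(.031,.05)):
        r.move_l(p+n*s+z*h,feed=.04); print(s,h,np.round(status.read_ft_force(),1))
    r.move_l(p+n*.031+z*(UP-.02)); print("gap",status.read_finger_gap(),round(status.read_t(),1))
def C(c,x,z,h):
    a=np.radians(c[2]); e=np.array([np.cos(a),np.sin(a)]); n=np.array([e[1],-e[0]])
    return np.r_[c[:2]+x*e+z*n,h]
def place(c,zc,x=0.):
    R=down(c[2]+180)
    r.move_pose(C(c,x,zc,UP),R); print("gap",status.read_finger_gap())
    r.move_l(C(c,x,zc,.085)); r.move_l(C(c,x,zc,.0715),feed=.03); print("F",np.round(status.read_ft_force(),1))
    r.set_gripper(.028); r.move_l(C(c,x,zc,.12)); r.move_l(C(c,x,zc,UP+.04)); print(round(status.read_t(),1))
E
python3 - <<'E'
from h import *
cradle()
pick(1); c=cradle()
snap("scene","scene3",(130,100,200,150),4)
E
```

```text
cradle [([0.5537, -0.1393, -4.6724], np.float64(0.074)), ([0.5497, -0.1423, -6.6666], np.float64(0.112))]
gap 0.018945067636486908 F [-0.8  0.1  2. ]
0.014 0 [ 2.1  3.5 -3.6]
0.022 0.006 [-1.3  2.9  0.9]
0.029 0.02 [-0.5  0.1 -1.1]
0.031 0.05 [ 0.1 -0.5 -0.9]
gap 0.01917401402720969 25.6
cradle [([0.5542, -0.14, -5.8663], np.float64(0.051)), ([0.5502, -0.1422, -6.3319], np.float64(0.126))]
```

View pics/scene3.png

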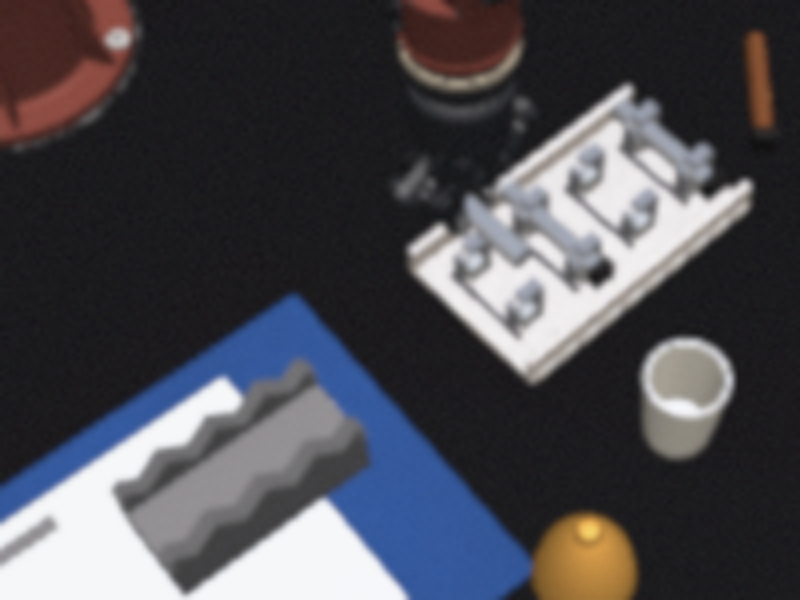

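Tube 1 is out and held, and the cradle is clear with four open valleys. The top-camera fit overlaps better, so I'll use that one and place the tube.

```bash
cat >> h.py <<'E'
def cradle():
    b=[fit_box("top","cradle_mid",FY,(.084,.184),.02,.1) for _ in range(2)]
    b=[x for x in b if x and x[1]<.15]; print("cradle",[(np.round(x[0],4).tolist(),round(x[1],3)) for x in b])
    return np.mean([x[0] for x in b],0)
E
python3 - <<'E'
from h import *
c=cradle(); place(c,.069)
r.move_pose(np.r_[TUBE[2],.2],down(RY+180))
snap("scene","scene4",(90,150,180,135),4); cradle()
d=cams.get_image("top")
for m in cams.masks_of("tube1_mid","top"):
    a=rect(d,m["mask"],.091); print(round(m["conf"],2),np.round(a[0],4),np.round(a[1]),round(a[2],1))
E
```

```text
cradle [([0.554, -0.1397, -5.2527], np.float64(0.058)), ([0.5537, -0.1397, -5.0949], np.float64(0.056))]
gap 0.019020058651291402
F [-1.7 -4.6  7.2]
29.9
cradle []
0.69 [ 0.5492 -0.2091] [130.  26.] -3.6
0.23 [0.5508 0.16  ] [156. 123.] -1.7
  return _methods._mean(a, axis=axis, dtype=dtype,
  ret = ret.dtype.type(ret / rcount)
```

View pics/scene4.png

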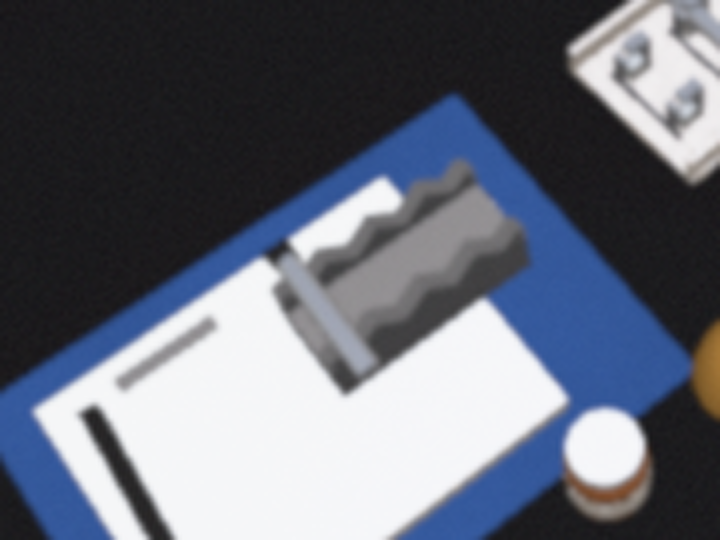

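Tube 1 lies in the outer valley across both ridges, at crop (325,310), with its cap overhanging. Now the tubes split the cradle mask, so I'll fit to its convex hull instead and carry on.

```bash
python3 - <<'E'
s=open('h.py').read()
s=s.replace('np.kron(biggest(q["mask"])','np.kron(hull(q["mask"])').replace('def fit_box','''def hull(m):
    m=cv2.morphologyEx(m.astype(np.uint8),cv2.MORPH_OPEN,np.ones((3,3),np.uint8))
    o=np.zeros_like(m); cv2.fillConvexPoly(o,cv2.convexHull(np.argwhere(m)[:,::-1].astype(np.int32)),1); return o>0
def fit_box''')
open('h.py','w').write(s)
E
python3 - <<'E'
from h import *
c=cradle(); print(c)
if not np.isnan(c).any():
    pick(2); c=cradle()
E
```

```text
cradle [([0.5544, -0.1392, -4.6603], np.float64(0.05)), ([0.5541, -0.1396, -4.099], np.float64(0.048))]
[ 0.55425634 -0.13939182 -4.37967463]
gap 0.018723966475517967 F [-0.7  0.2  2. ]
0.014 0 [ 2.   4.5 -2.7]
0.022 0.006 [-1.5  3.4  1.6]
0.029 0.02 [-0.5 -0.  -2.1]
0.031 0.05 [-0.3 -0.5  0. ]
gap 0.019046404652791435 37.6
cradle [([0.554, -0.1406, -4.4223], np.float64(0.041)), ([0.5542, -0.1399, -4.6447], np.float64(0.037))]
```

```bash
python3 - <<'E'
from h import *
c=cradle(); place(c,.023)
pick(4); c=cradle()
snap("scene","scene5",(90,100,240,180),3); print(status.read_finger_gap())
E
```

```text
cradle [([0.554, -0.1404, -4.5179], np.float64(0.037)), ([0.5537, -0.1385, -4.6518], np.float64(0.041))]
gap 0.019032561633143468
F [-2.9 -5.4  7. ]
42.0
gap 0.01902270379051876 F [0.1 0.2 2.6]
0.014 0 [ 1.1  2.9 -1.3]
0.022 0.006 [-1.1  2.8  1.4]
0.029 0.02 [ 0.3  0.4 -1.4]
0.031 0.05 [ 0.5 -0.5 -1.3]
gap 0.018657904298066064 49.1
cradle [([0.5538, -0.1384, -5.4431], np.float64(0.05)), ([0.5542, -0.1405, -4.6358], np.float64(0.031))]
0.01878362998335686
```

View pics/scene5.png

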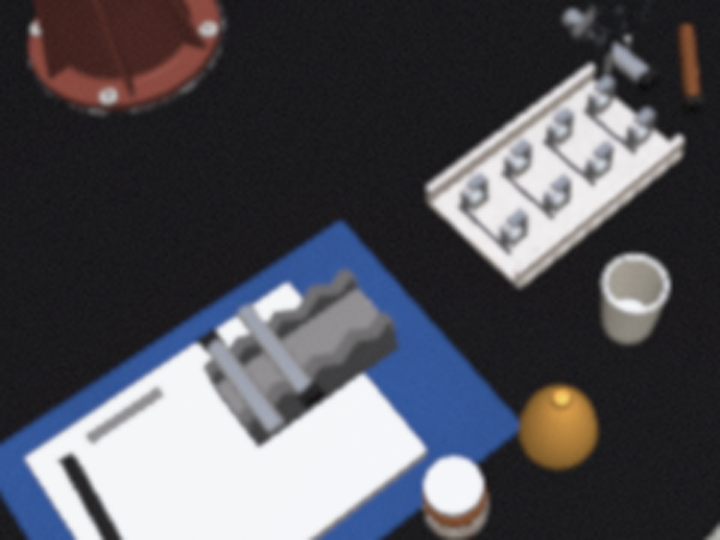

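Tubes 1 and 2 are seated at crop (245,385) and (275,350), and tube 4 is held level. Next I'll place tube 4 in the valley nearest the fence, verify all three, and locate the bar.

```bash
python3 - <<'E'
from h import *
c=cradle(); print(status.read_finger_gap()); place(c,-.069)
r.move_pose([.45,.15,.3],down(180)); c=cradle()
d=snap("top","top6",(270,150,180,145),4)
for n in ("tube1_mid","tube2_mid","tube4_mid","bar_mid"):
    for cam in ("top","scene"):
        d=cams.get_image(cam)
        for m in cams.masks_of(n,cam):
            z=.04 if n=="bar_mid" else .091
            if m["mask"].sum()<20: continue
            a=rect(d,m["mask"],z); e=a[0]-c[:2]; t=np.radians(c[2]); print(cam,n,round(m["conf"],2),np.round(a[0],4),np.round(a[1]),round(a[2],1),"local x,z",np.round([e@[np.cos(t),np.sin(t)],e@[np.sin(t),-np.cos(t)]],3))
print(status.read_t())
E
```

```text
cradle [([0.5542, -0.1395, -5.1396], np.float64(0.075)), ([0.5543, -0.1386, -4.2913], np.float64(0.03))]
0.018968859242918124
gap 0.01907378587742936
F [-1.6 -5.2  5.2]
53.7
cradle [([0.5544, -0.1383, -4.1815], np.float64(0.048))]
top tube1_mid 0.93 [ 0.5503 -0.2092] [133.  26.] -3.6 local x,z [0.001 0.071]
scene tube1_mid 0.73 [ 0.5452 -0.2098] [138.  22.] -4.5 local x,z [-0.004  0.072]
top tube2_mid 0.91 [ 0.5537 -0.1678] [125.  27.] -2.5 local x,z [0.001 0.029]
top tube2_mid 0.22 [0.749  0.1561] [77. 67.] 45.2 local x,z [ 0.173 -0.308]
scene tube2_mid 0.56 [ 0.5479 -0.1644] [133.  19.] -6.0 local x,z [-0.005  0.027]
top tube4_mid 0.63 [0.5594 0.455 ] [125.  25.] -44.7 local x,z [-0.038 -0.592]
top tube4_mid 0.58 [ 0.5601 -0.0726] [131.  24.] -6.3 local x,z [ 0.001 -0.066]
top tube4_mid 0.58 [0.7266 0.3644] [124.  28.] -50.2 local x,z [ 0.135 -0.514]
scene tube4_mid 0.74 [ 0.5556 -0.0727] [136.  21.] -5.9 local x,z [-0.004 -0.065]
scene tube4_mid 0.68 [0.7639 0.3303] [130.  24.] -53.9 local x,z [ 0.175 -0.483]
scene tube4_mid 0.58 [0.5995 0.4227] [124.  16.] -45.1 local x,z [ 0.004 -0.563]
top bar_mid 0.98 [ 0.5578 -0.3972] [198.  24.] -9.7 local x,z [0.022 0.258]
scene bar_mid 0.89 [ 0.5579 -0.3987] [205.  21.] -8.6 local x,z [0.023 0.26 ]
scene bar_mid 0.59 [0.7461 0.17  ] [111.  71.] -47.2 local x,z [ 0.169 -0.321]
55.775
```

View pics/top6.png

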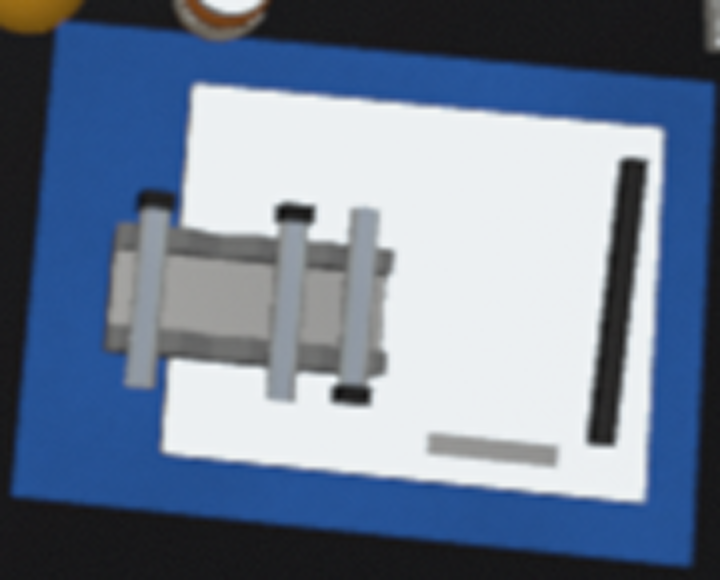

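All three tubes lie across both ridges at crop (148,290), (290,300) and (358,305). The bar is at (618,300). Now I'll fetch it.

```bash
python3 - <<'E'
from h import *
c=np.array([.5545,-.1415,-4.9]); b=np.array([.558,-.398]); R=down(-8.7+180)
r.set_gripper(.04,45)
r.move_pose(np.r_[b,.16],R); r.move_l(np.r_[b,.06]); r.move_l(np.r_[b,.0235],feed=.05); print(np.round(status.read_ft_force(),1))
r.set_gripper(0.,45); print("gap",status.read_finger_gap())
r.move_l(np.r_[b,.2]); print("gap",status.read_finger_gap())
for k in (90,-90):
    q=kin.ik(C(c,0,0,.2),down(c[2]+k)); print(k,None if q is None else np.round(q,1))
c2=cradle(); snap("scene","scene7",(60,130,240,180),3); print(status.read_q().round(1) if hasattr(status.read_q(),'round') else status.read_q(),status.read_t())
E
```

```text
[-0.5  0.4 -0.9]
gap 0.01482199655693753
gap 0.01497543248301053
90 [-21.6  22.8  -4.6  62.6   0.   73.3]
-90 [ -21.6   22.8   -4.6   62.6    0.  -106.7]
cradle [([0.5547, -0.1388, -4.4822], np.float64(0.049)), ([0.5543, -0.1397, -4.7361], np.float64(0.046))]
[-41.6  35.7  16.7  71.1   0.  -32.9] 61.725
```

View pics/scene7.png

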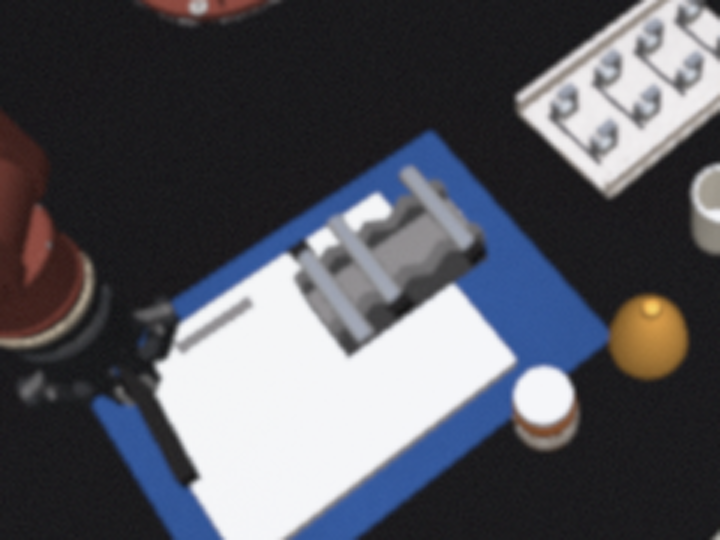

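The bar is held at its middle, crop (160,425), and the cradle hasn't moved. I'll lay it on the tubes, lowering until it touches.

```bash
python3 - <<'E'
from h import *
c=cradle() if False else np.array([.5545,-.141,-4.8]); R=down(c[2]+90)
r.move_pose(C(c,0,0,.2),R); print("gap",status.read_finger_gap())
r.move_l(C(c,0,0,.115)); f0=np.array(status.read_ft_force())
for h in np.arange(.112,.1035,-.001):
    r.move_l(C(c,0,0,h),feed=.02); f=np.array(status.read_ft_force())-f0; print(round(h,4),np.round(f,1))
    if f[2]>4: break
print("gap",status.read_finger_gap())
snap("scene","scene8",(130,160,160,120),5)
E
```

```text
gap 0.01485866437064257
0.112 [-0.7  0.   0.3]
0.111 [-1.5  0.9  0.1]
0.11 [-0.3  0.6  0.7]
0.109 [-0.4 -0.4  0.7]
0.108 [-0.5 -0.7  0.6]
0.107 [-1.   0.   0.4]
0.106 [-0.3 -0.3  1. ]
0.105 [-1.2 -0.5  3. ]
0.104 [-3.3  1.2 12.9]
gap 0.014944642993561366
```

View pics/scene8.png

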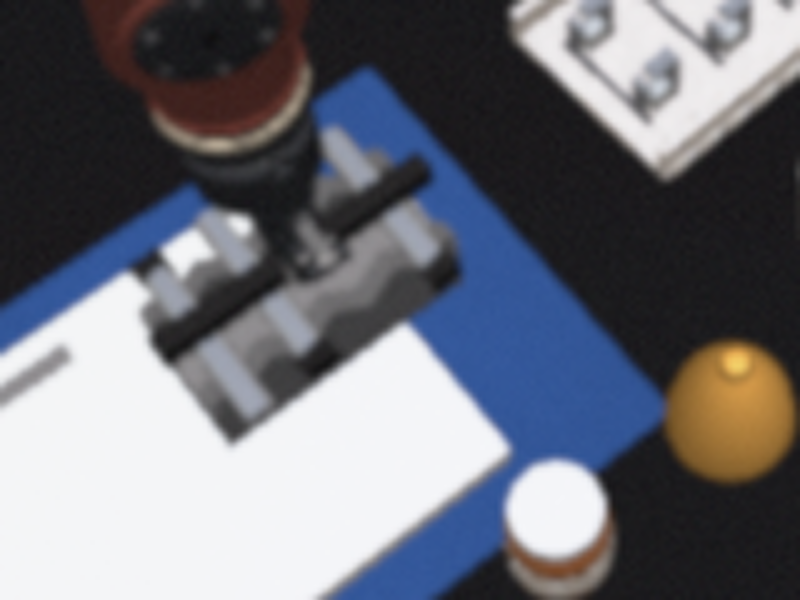

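The bar lies along the cradle over all three tubes. I'll release it, retreat and check.

```bash
python3 - <<'E'
from h import *
c=np.array([.5545,-.141,-4.8])
r.move_l(C(c,0,0,.1047),feed=.02); r.set_gripper(.035); r.sleep(.3)
r.move_l(C(c,0,0,.15),feed=.05); r.move_l(C(c,0,0,.25)); r.move_pose([.42,.2,.3],down(180)); r.sleep(.5)
snap("top","top9",(270,150,180,145),4)
c=cradle(); t=np.radians(c[2])
for n,z in (("bar_mid",.121),("tube1_mid",.091),("tube2_mid",.091),("tube4_mid",.091)):
    d=cams.get_image("top")
    for m in cams.masks_of(n,"top"):
        if m["mask"].sum()<20: continue
        a=rect(d,m["mask"],z); e=a[0]-c[:2]; print(n,round(m["conf"],2),np.round(a[1]),round(a[2],1),"local x,z",np.round([e@[np.cos(t),np.sin(t)],e@[np.sin(t),-np.cos(t)]],3))
print(status.read_t())
E
```

```text
cradle [([0.5542, -0.1367, -4.6907], np.float64(0.127)), ([0.554, -0.1397, -5.1361], np.float64(0.045))]
bar_mid 0.57 [199.  18.] 85.2 local x,z [0.001 0.002]
tube1_mid 0.89 [133.  27.] -3.6 local x,z [0.002 0.071]
tube2_mid 0.87 [132.  27.] -3.3 local x,z [0.001 0.029]
tube4_mid 0.67 [120.  19.] -53.0 local x,z [ 0.128 -0.513]
tube4_mid 0.63 [121.  21.] -43.2 local x,z [-0.047 -0.59 ]
tube4_mid 0.58 [131.  25.] -5.7 local x,z [ 0.001 -0.065]
71.7083
```

View pics/top9.png

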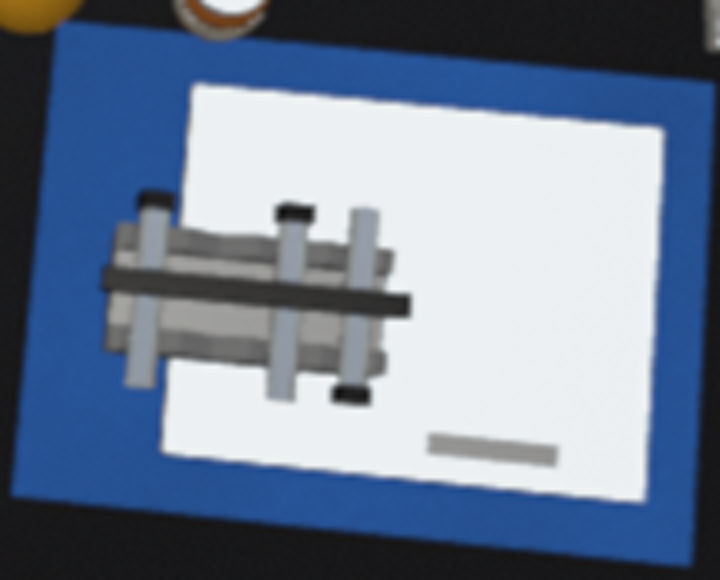

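The bar lies along the mid-line, from crop (105,278) to (410,305), over all three seated tubes. The robot is clear, so I'm handing the job in.

```bash
python3 -c "
from station import close_job
print(close_job())"
```

```text
the job is handed in; nothing more can be done
None
```

I tipped the cradle flat with its teeth up, laid all three steel tubes each in its own valley with the hold-down bar on top, and handed the job in after about 72 s; the hand-in returned no verdict.

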